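# Lock two parts cassettes into their spring-latched docks on an inspection bench

### The job

Load the two black parts cassettes into the docks of matching length: slip each cassette's toe under the dock's fixed lip from a tilt, then press its tail down past the spring latch until it lies flat on the dock's floor and the latch has snapped back over it. Don't tip the cassettes steeply, or the parts fall out; don't ram them into the docks; and leave the other things on the bench where they are.

Things in the scene. Friction and masses are not known exactly. Their poses are not given: they have to be found in the camera images.
- cassette_long: Longer of two loose black plastic parts cassettes, 140 x 56 mm (x, y), 0.15-0.31 kg, flat on the bench, toe (-x) roughly towards the robot. Origin: centre of the underside, z up. Tongue at x -70 to -50 mm, box to +58 (22 mm high, flat top, free to press on from x +8), tail ledge to +70.
- cassette_long_grip (a point): Grip point of the longer cassette, in the solid rib on its box: x -8, z 44 mm from its origin, axes as the cassette's. The rib spans x -24 to +8 mm, is 14 mm thick in y and runs from z 22 to 52 mm.
- cassette_long_toe (a point): Tip of the longer cassette's toe tongue, on the underside (x -70 mm). The tongue is 20 mm long, 40 mm wide, 8 mm thick, at the bottom of the cassette.
- cassette_long_tail (a point): End of the longer cassette's tail ledge, on the underside (x +70 mm). The ledge is 12 mm long, 56 mm wide, 10 mm thick, at the bottom of the cassette.
- dock_long: Fixed aluminium dock for the longer cassette, 190 x 86 mm. Origin on the table under the bay's middle, z up, -x toe end (roughly towards the robot), +x latch end. Bay floor 6 mm up. Rails 62 mm apart, flared, 17 mm over the floor. Home: cassette flat on the floor, its origin 6 mm over the dock's, same axes (play 2 mm in x, 3 mm in y).
- dock_long_toe (a point): Place of the toe tip in the longer dock: on the floor, dock x -70 mm, dock's axes. Back wall 2 mm behind it; from the wall a fixed lip reaches 10 mm in front of this point, 14 to 19 mm over the floor. The tongue goes under it with the tail raised 20 to 23 degrees; level, lip and latch bar the way. Then the tail swings down.
- dock_long_tail (a point): Place of the tail end in the longer dock: on the floor, dock x +70 mm, dock's axes. Two grey blocks, 20 mm high, beside the latch stop the tail 2 mm beyond. The steel latch between them is 36 mm wide, its thumb tab's top 42 mm over the floor, 20 mm beyond this point.
- latch_long (a joint): Spring latch of the longer dock, m: 0 = forward, to 0.016 pushed away (dock +x); 2 N + 250 N/m. Hook tip at dock x +61 mm, underside 11.5 mm over the floor; above it a 58 degree ramp up to 34 mm. The tail ledge pressed down on the ramp (5 to 15 N at the tail) drives it back about 10 mm; it snaps over the ledge as the tail meets the floor.
- cassette_short: Shorter of two loose black plastic parts cassettes, 110 x 56 mm (x, y), 0.15-0.31 kg, flat on the bench, toe (-x) roughly towards the robot. Origin: centre of the underside, z up. Tongue at x -55 to -35 mm, box to +43 (22 mm high, flat top, free to press on from x +8), tail ledge to +55.
- cassette_short_grip (a point): Grip point of the shorter cassette, in the solid rib on its box: x -8, z 44 mm from its origin, axes as the cassette's. The rib spans x -24 to +8 mm, is 14 mm thick in y and runs from z 22 to 52 mm.
- cassette_short_toe (a point): Tip of the shorter cassette's toe tongue, on the underside (x -55 mm). The tongue is 20 mm long, 40 mm wide, 8 mm thick, at the bottom of the cassette.
- cassette_short_tail (a point): End of the shorter cassette's tail ledge, on the underside (x +55 mm). The ledge is 12 mm long, 56 mm wide, 10 mm thick, at the bottom of the cassette.
- dock_short: Fixed aluminium dock for the shorter cassette, 160 x 86 mm. Origin on the table under the bay's middle, z up, -x toe end (roughly towards the robot), +x latch end. Bay floor 6 mm up. Rails 62 mm apart, flared, 17 mm over the floor. Home: cassette flat on the floor, its origin 6 mm over the dock's, same axes (play 2 mm in x, 3 mm in y).
- dock_short_toe (a point): Place of the toe tip in the shorter dock: on the floor, dock x -55 mm, dock's axes. Back wall 2 mm behind it; from the wall a fixed lip reaches 10 mm in front of this point, 14 to 19 mm over the floor. The tongue goes under it with the tail raised 20 to 23 degrees; level, lip and latch bar the way. Then the tail swings down.
- dock_short_tail (a point): Place of the tail end in the shorter dock: on the floor, dock x +55 mm, dock's axes. Two grey blocks, 20 mm high, beside the latch stop the tail 2 mm beyond. The steel latch between them is 36 mm wide, its thumb tab's top 42 mm over the floor, 20 mm beyond this point.
- latch_short (a joint): Spring latch of the shorter dock, m: 0 = forward, to 0.016 pushed away (dock +x); 2 N + 250 N/m. Hook tip at dock x +46 mm, underside 11.5 mm over the floor; above it a 58 degree ramp up to 34 mm. The tail ledge pressed down on the ramp (5 to 15 N at the tail) drives it back about 10 mm; it snaps over the ledge as the tail meets the floor.
- caliper: Bystander: digital caliper, 200 mm, lying flat (origin under the middle of its beam). Origin: centre of the underside. Leave alone.
- mouse: Bystander: computer mouse, 105 mm. Origin: centre of the underside. Leave alone.
- cleaner: Bystander: cleaner bottle, 170 mm high, 68 mm across. Origin: centre of the underside. Leave alone.
- parts_bowl: Bystander: steel bowl, 90 mm across, 35 mm high. Origin: centre of the underside. Leave alone.
- bits_tray: Bystander: grey divided tray, 100 x 70 x 30 mm. Origin: centre of the underside. Leave alone.
- loupe: Bystander: black loupe, 40 mm across, 34 mm high. Origin: centre of the underside. Leave alone.
- stapler: Bystander: stapler, 140 mm long, 48 mm high. Origin: centre of the underside. Leave alone.
Not all that is in view belongs to the job. Leave any turquoise look-alike of the cassette_long alone.

How it is judged:
At the end, for the whole second after the job is handed in: Both cassettes lie in the docks of their own length, toe and tail each within 8 mm (level) of their places and less than 4 mm above the dock's floor, both latches sprung forward to within 3 mm of their rest, cassettes at rest (horizontal distance between cassette_long_toe and dock_long_toe below 0.008 m and horizontal distance between cassette_long_tail and dock_long_tail below 0.008 m and z of cassette_long_toe in the frame of dock_long_toe below 0.004 m and z of cassette_long_tail in the frame of dock_long_tail below 0.004 m and value of joint each of latch_long, latch_short below 0.003 m and linear speed of each of cassette_long, cassette_short below 0.02 m/s and horizontal distance between cassette_short_toe and dock_short_toe below 0.008 m and horizontal distance between cassette_short_tail and dock_short_tail below 0.008 m and z of cassette_short_toe in the frame of dock_short_toe below 0.004 m and z of cassette_short_tail in the frame of dock_short_tail below 0.004 m); the robot touches nothing.
It fails at once if a cassette is tipped by more than about 45 degrees (angle between any of cassette_long, cassette_short's own z axis and vertical above 0.8 rad).
It fails at once if a cassette is rammed into a dock with more than 100 N (contact force between any of cassette_long, cassette_short and dock_long above 100 N or contact force between any of cassette_long, cassette_short and dock_short above 100 N).
It fails at once if a bystander is moved by more than 40 mm (distance of any of caliper, mouse, cleaner, parts_bowl, bits_tray, loupe, stapler from where it was at the start of the episode above 0.04 m).
It also fails if it takes over 72 s, if anything falls off the work surface, if the arm or the gripper's body presses on something with over 40 N, if the wrist force passes 120 N, or if a joint passes its speed limit or range.

### The arm

A 6-joint arm with a two-finger parallel gripper is mounted at the origin on the work surface. World frame = base frame: x ahead of the robot, y to its left, z up, the work surface at z = 0. Lengths are in m, angles in rad, forces in N, time in s.
With the tool pointing down it reaches from about 0.2 to 0.875 m from the base axis. Payload 3.4 kg.
Tool frame: the origin (TCP) lies between the finger pads; the fingertips stand 25 mm ahead of it and the grasp point (between the pads) lies 6 mm ahead of it (r.nose_length is the z of the fingertips in the tool frame, in m); z points along the fingers, y is the line along which they close (so a half turn about z gives the same grasp; the last joint's range is limited). The gripper opens to 94 mm and grips with 3 to 60 N. Pads are 16 mm wide; open, the fingers measure 119 mm over their backs; the gripper's body (75 mm by 177 mm) begins 78 mm behind the grasp point.
Start: joints at [1.023, 0.276, 1.505, -0, 1.361, -0.121], TCP at [0.238, 0.523, 0.23] pointing down, gripper open.
Joint ranges: [-2.89, 2.89], [-0.75, 2.08], [0.22, 2.7], [-1.18, 4.32], [0.11, 2.71], [-2.7, 2.7]. Speed limits (rad/s): [2.57, 2.57, 3.14, 3.14, 3.14, 3.14].

### API

Orientations are given as a unit quaternion [w, x, y, z].
In Python, from plant import r, gripper_to, inverse_kinematics, vision, models, telemetry gives the robot as it stands. Calls block until the motion is done:
- r.move_to(position, orientation): joint-space move of the TCP to a pose.
- r.move_l(position, rot=None, vel=0.15, guard=None): straight line of the TCP; rot=None keeps the orientation; vel is the mean speed in m/s. With guard (N) it stops when the force on the tool has changed by that much, and returns True; else False.
- r.movej(angles): joint-space move.
- gripper_to(opening, f_grip=None): finger opening in m; f_grip is the grip in N (None keeps the last); returns when the fingers have stopped.
- r.hold(seconds).
- inverse_kinematics(position, orientation): joint angles nearest the present ones, or None.
- vision.snapshot(name): name is "scene" or "top"; returns the picture (384x512x3 uint8, red, green, blue); there is no depth.
- vision.get_calibration(name): a dict with "fx", "fy", "cx", "cy" (pixels), "D" ([k1, k2, p1, p2, k3] as OpenCV has them; the pictures are not rectified), "position" and "orientation" of the camera in the world. Camera axes: x right, y down, z forward; pixel columns grow to the right and rows downward; lengths in m; the calibration is good to about 2 mm. A picture is of the moment at which its call begins. get_calibration takes no time and is no camera call.
A pose or a line that the arm cannot do raises r.PlanningError and nothing moves.
- r.sign_off(): hands the job in; it is judged then, once.
Trained networks look in the newest picture that a camera, given by its name, has taken for a name from the list of things; names that differ only in an ending like _2 or _b are one class to them, and where a whole thing is asked for, a point or a joint stands for the part that bears it (a point fixed in the world has none). Each returns a list of dicts, best first, with "score" (0 to 1); they miss things now and then, are a little off and sometimes report something else, mostly with a low value. They report only what shows in the picture. A call takes as long as a camera call. They do not tell look-alikes from the thing itself.
- models.boxes_of(thing, camera): "at" ([x, y, z] in m, in world coordinates, good to about 4 mm: the middle of the surface that is visible of it).
- models.regions_of(thing, camera): "pixels" (384x512 bool, what is visible of it).
- models.mark_of(thing, camera): "at" ([x, y, z] in m, in world coordinates, good to about 4 mm: a listed point, or the origin of a listed thing).
Readings, each from a call of its own:
- telemetry.current_t(): time.
- telemetry.current_joints(): joint angles.
- telemetry.current_dq(): joint speeds.
- telemetry.current_joint_efforts(): joint torques, N m.
- telemetry.current_ee_pos(): TCP position.
- telemetry.current_tool_rot(): TCP orientation.
- telemetry.current_wrist_force(): force on the tool from outside, world axes, zero at the start.
- telemetry.current_torque(): the same for the moment, N m.
- telemetry.current_opening(): finger opening in m.
- telemetry.current_finger_force(): force on a finger pad.
Only numpy, scipy, OpenCV 4.12 (cv2) and the standard library are available. Lean on these libraries where they do the work, as an engineer would, in place of code of your own. Each camera call takes 0.05 s, during which the arm holds its last target. There are 200 camera calls.

## Working session

There is one attempt and no reset: what is moved stays moved. The work goes in short steps, each a Python script; the robot and the scene stay as the last script left them, time stands still between calls to the robot, and variables do not carry over. Pictures are saved under pics/ and viewed, at most 10 in all, crops included, and the job is handed in when it is done.

```bash
mkdir -p pics; ls
python3 - <<'E'
from plant import r,vision,models,telemetry
import cv2,numpy as np
for c in("top","scene"):
    im=vision.snapshot(c); cv2.imwrite(f"pics/{c}0.png",im[:,:,::-1])
    k=vision.get_calibration(c); print(c,np.round(k["position"],3),np.round(k["orientation"],3),k["fx"],k["cx"],k["cy"],k["D"])
    for n in("cassette_long","cassette_short","dock_long","dock_short"):
        for s in("_grip","_toe","_tail","") if n[0]=="c" else("_toe","_tail",""):
            print(c,n+s,[(np.round(d["at"],3).tolist(),round(d["score"],2)) for d in models.mark_of(n+s,c)[:3]])
print(telemetry.current_t())
E
```

```text
pics
top [ 0.302 -0.019  1.411] [-0.062  0.713 -0.695  0.063] 381.07716476827153 252.92456833709312 185.96152574813294 [0.00516433 0.         0.         0.         0.        ]
top cassette_long_grip [([0.549, -0.461, 0.043], 0.94)]
top cassette_long_toe [([0.603, -0.444, 0.003], 0.93), ([0.399, -0.152, 0.001], 0.67)]
top cassette_long_tail [([0.477, -0.493, -0.002], 0.67), ([0.541, -0.146, -0.002], 0.58), ([0.339, -0.254, -0.004], 0.38)]
top cassette_long [([0.537, -0.466, 0.003], 0.98), ([0.469, -0.147, 0.0], 0.76)]
top cassette_short_grip [([0.499, -0.309, 0.046], 0.98), ([0.568, 0.068, 0.005], 0.43)]
top cassette_short_toe [([0.452, -0.299, 0.004], 0.71)]
top cassette_short_tail [([0.449, -0.301, 0.0], 0.75), ([0.557, -0.324, -0.001], 0.64)]
top cassette_short [([0.335, -0.489, -0.004], 0.74), ([0.504, -0.311, -0.0], 0.7)]
top dock_long_toe [([0.432, 0.084, 0.008], 0.91)]
top dock_long_tail [([0.567, 0.065, 0.006], 0.91)]
top dock_long [([0.498, 0.079, -0.0], 0.85)]
top dock_short_toe [([0.463, 0.274, 0.003], 0.77), ([0.43, 0.079, 0.008], 0.52), ([0.708, -0.141, 0.001], 0.33)]
top
[... 798 characters left out ...]
0.452, -0.295, 0.001], 0.62)]
scene cassette_short_tail [([0.557, -0.322, -0.003], 0.81), ([0.4, -0.152, 0.006], 0.29), ([0.452, -0.297, -0.001], 0.23)]
scene cassette_short [([0.504, -0.31, -0.001], 0.98), ([0.52, 0.279, 0.002], 0.65), ([0.5, 0.072, 0.0], 0.53)]
scene dock_long_toe [([0.337, -0.257, -0.001], 0.47), ([0.534, -0.138, 0.004], 0.32)]
scene dock_long_tail [([0.569, 0.072, 0.007], 0.69), ([0.73, 0.09, 0.001], 0.28)]
scene dock_long [([0.503, 0.076, -0.001], 0.81), ([0.505, -0.31, 0.003], 0.69)]
scene dock_short_toe [([0.467, 0.277, 0.004], 0.97)]
scene dock_short_tail [([0.574, 0.289, 0.005], 0.68)]
scene dock_short [([0.515, 0.28, -0.0], 0.69), ([0.431, 0.081, 0.007], 0.67)]
1.5
```

View pics/top0.png

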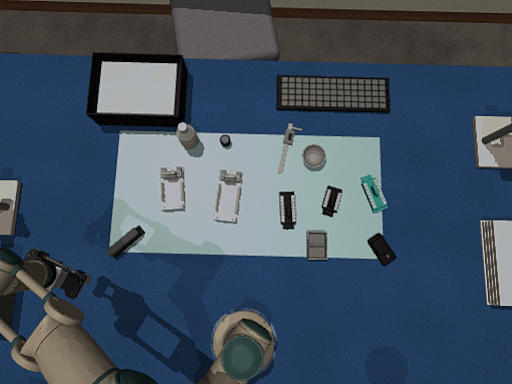

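View pics/scene0.png

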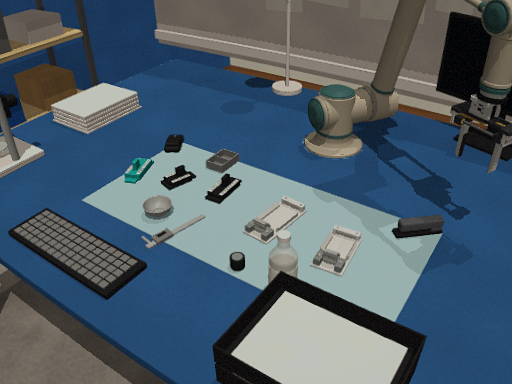

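The top view shows these candidates for the long cassette: the black one at (288,209) and a turquoise look-alike at (373,193). The short black cassette is at (332,200), and the mouse at (382,249) is also black. I choose (288,209) for long and (332,200) for short. The docks are at (229,197) for long and (172,188) for short. Next I'll check the choice in a crop and average the marks.

```bash
cat > h.py <<'E'
import numpy as np
from scipy.spatial.transform import Rotation as R
from scipy.optimize import least_squares
from plant import r,gripper_to,inverse_kinematics,vision,models,telemetry as T
L={"long":.070,"short":.055}
def rotm(yaw,tilt=0):  # cassette axes: yaw, tail raised by tilt (deg)
    return R.from_euler("z",yaw)*R.from_euler("y",-np.radians(tilt))
def toolq(Rc):  # tool z = -cassette z, tool y = -cassette y
    q=(Rc*R.from_euler("x",np.pi)).as_quat(); return np.r_[q[3],q[:3]]
def fit(name,guess,n=3,cams=("top","scene"),z0=0):
    kind,l=name.split("_"); h=L[l]; obs=[]
    for c in cams:
        for _ in range(n):
            vision.snapshot(c)
            for s,px in (("_toe",-h),("_tail",h),("",0),("_grip",-.008)):
                if s=="_grip" and kind=="dock": continue
                for d in models.mark_of(name+s,c):
                    p=np.array(d["at"][:2]); e=np.array(guess[:2])+px*np.array([np.cos(guess[2]),np.sin(guess[2])])
                    if np.hypot(*(p-e))<.02: obs.append((c,px,p))
    def f(v,o): return np.concatenate([v[:2]+px*np.array([np.cos(v[2]),np.sin(v[2])])-p for _,px,p in o])
    for c in cams:
        o=[x for x in obs if x[0]==c]
        s=least_squares(f,guess,args=(o,)); print(name,c,len(o),np.round(s.x,4),"rms",round(float(np.sqrt(np.mean(s.fun**2))),4))
    return least_squares(f,guess,args=(obs,),loss="soft_l1",f_scale=.003).x
E
python3 - <<'E'
from h import *
import cv2,json
P={n:fit(n,g).tolist() for n,g in {"cassette_long":(.469,-.148,.03),"cassette_short":(.504,-.31,-.24),"dock_long":(.5,.076,-.1),"dock_short":(.52,.281,.1)}.items()}
json.dump(P,open("p.json","w")); print({k:np.round(v,4).tolist() for k,v in P.items()})
im=cv2.imread("pics/top0.png")[155:235,140:390]; cv2.imwrite("pics/crop.png",cv2.resize(im,None,fx=3.2,fy=3.2,interpolation=cv2.INTER_CUBIC))
print(T.current_t())
E
```

```text
cassette_long top 12 [ 0.4687 -0.1488  0.0436] rms 0.0011
cassette_long scene 12 [ 0.4675 -0.1472  0.0833] rms 0.002
cassette_short top 11 [ 0.5054 -0.3106 -0.2282] rms 0.0016
cassette_short scene 11 [ 0.5043 -0.3097 -0.2795] rms 0.0012
dock_long top 9 [ 0.4979  0.0757 -0.0983] rms 0.0021
dock_long scene 9 [ 0.5005  0.0739 -0.087 ] rms 0.0023
dock_short top 9 [0.521  0.2802 0.1042] rms 0.0016
dock_short scene 9 [0.5202 0.2823 0.1211] rms 0.0017
{'cassette_long': [0.4681, -0.148, 0.0624], 'cassette_short': [0.5048, -0.3102, -0.2517], 'dock_long': [0.4991, 0.0747, -0.0921], 'dock_short': [0.5207, 0.2813, 0.1129]}
6.9
```

View pics/crop.png

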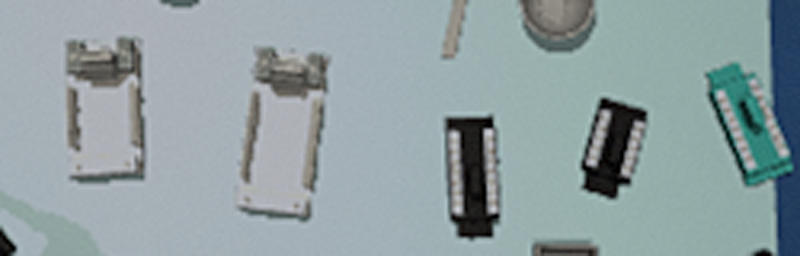

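The crop confirms both picks: two black cassettes with their narrow tongues towards the robot (crop 475,228 for long and 600,185 for short). The third one, at (750,125), is turquoise and stays where it is. Now I'll pick the long cassette and bring it to its dock.

```bash
cat >> h.py <<'E'
import json
P=json.load(open("p.json"))
def tcp(dock,l,dx,z,tilt,corr=0):  # toe tip dx in front of its place, z over the floor
    x,y,w=dock; Rc=rotm(w,tilt)
    toe=np.array([x,y,.006+z])+rotm(w).apply([-L[l]+dx+corr,0,0])
    return toe+Rc.apply([L[l]-.008,0,.050]),toolq(Rc)
def pick(l):
    x,y,w=P["cassette_"+l]; q=toolq(rotm(w)); p=np.array([x,y,.05])+rotm(w).apply([-.008,0,0])
    gripper_to(.05); r.move_to(p+[0,0,.08],q); print("hit",r.move_l(p,vel=.1,guard=15))
    gripper_to(0,40); print("opening",T.current_opening(),T.current_finger_force())
    r.move_l(p+[0,0,.10],vel=.15)
def show(*a): print(*a,"t",round(T.current_t(),1),"F",np.round(T.current_wrist_force(),1),"p",np.round(T.current_ee_pos(),4))
E
python3 - <<'E'
from h import *
l="long"; D=P["dock_"+l]
for k in L:
    for a in [(.02,.08,21),(0,0,21),(0,0,0)]: print(k,inverse_kinematics(*tcp(P["dock_"+k],k,*a)))
pick(l); show("lifted")
r.move_to(*tcp(D,l,.020,.07,21)); show("over")
vision.snapshot("scene")
import cv2; cv2.imwrite("pics/over.png",cv2.resize(vision.snapshot("scene")[150:300,150:350,::-1],None,fx=3,fy=3))
for s in("_toe","_tail"): print([(np.round(d["at"],3),d["score"]) for d in models.mark_of("cassette_long"+s,"scene")])
print("expected toe",np.array([*D[:2],.076])+rotm(D[2]).apply([-.05,0,0]))
E
```

```text
long [ 0.05057142  0.05341778  2.06140205 -0.08264348  0.66531749  1.76918882]
long [ 0.05885875  0.14779188  2.2210405  -0.13457354  0.4133829   1.83523112]
long [ 1.22360851e-02  3.27380545e-01  1.92331278e+00 -4.44089210e-16
  8.90899327e-01  1.67514065e+00]
short [ 0.45807198  0.20071162  1.89490652 -0.18751925  0.70805662  2.03777   ]
short [ 0.47339948  0.28148841  2.03890687 -0.27103789  0.49167051  2.14937978]
short [ 3.81409504e-01  4.35568820e-01  1.73124305e+00 -4.44089210e-16
  9.74780787e-01  1.83925977e+00]
hit False
opening 0.013738236067994259 40.00029981136322
lifted t 12.7 F [-0.6  0.1 -2.2] p [ 0.4592 -0.148   0.1491]
over t 13.6 F [ 0.6 -0.  -1.8] p [0.489  0.0753 0.1444]
[(array([0.453, 0.079, 0.082]), 0.91), (array([ 0.606, -0.441, -0.002]), 0.78), (array([0.466, 0.276, 0.003]), 0.35)]
[(array([0.578, 0.073, 0.129]), 0.78), (array([ 0.473, -0.495, -0.002]), 0.71)]
expected toe [0.44926965 0.07927761 0.076     ]
```

View pics/over.png

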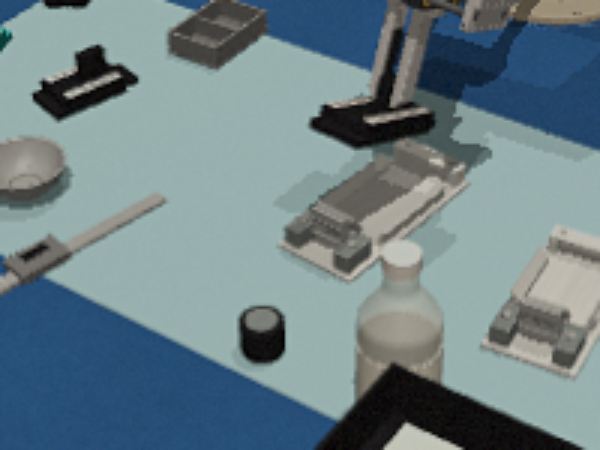

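The picture shows the long cassette held at about (370,120), tail raised, above the long dock at (375,215). The marks give a tilt of about 20.6°. Next I'll insert it.

```bash
cat >> h.py <<'E'
def insert(l):
    D=P["dock_"+l]; d=rotm(D[2])
    print("down hit",r.move_l(tcp(D,l,.020,.0015,21)[0],vel=.05,guard=6)); show("low")
    z=.0015
    hit=r.move_l(tcp(D,l,-.006,z,21)[0],vel=.03,guard=8)
    e=d.inv().apply(np.array(T.current_ee_pos())-tcp(D,l,.0009,z,21)[0]); print("wall hit",hit,"offset (dock axes)",np.round(e,4)); show("in")
    return e
def swing(l,corr,to=11):
    D=P["dock_"+l]
    for t in np.arange(19,to-.1,-2):
        p,q=tcp(D,l,.0012,.001,t,corr)
        if r.move_l(p,q,vel=.04,guard=15): show("swing stop",t); break
    show("swung",t)
E
python3 - <<'E'
from h import *
import cv2
insert("long")
cv2.imwrite("pics/in.png",cv2.resize(vision.snapshot("scene")[170:270,220:340,::-1],None,fx=5,fy=5))
E
```

```text
down hit False
low t 15.3 F [-0.4 -0.1 -2.5] p [0.4894 0.0756 0.0768]
wall hit True offset (dock axes) [-0.0012  0.0002  0.0009]
in t 16.0 F [ 3.6 -0.6 -4.1] p [0.4688 0.0777 0.0773]
```

View pics/in.png

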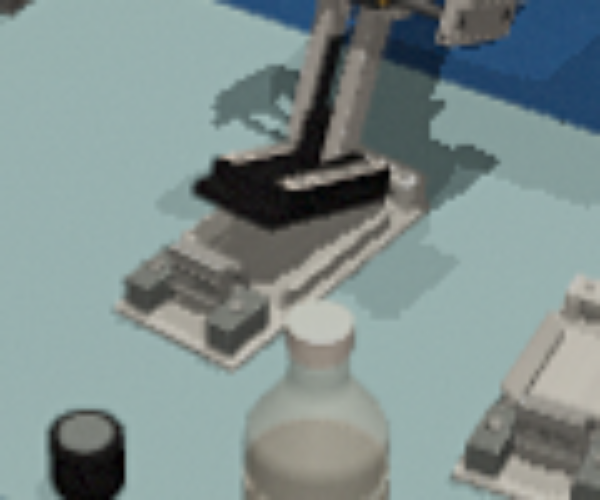

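The tail is raised at about (230,205) and the toe sits under the lip at about (400,185). Contact came within 1.2 mm of the expected wall position. Next I'll swing the tail down and release.

```bash
cat >> h.py <<'E'
def release(l):
    gripper_to(.05); q=R.from_quat(np.roll(T.current_tool_rot(),-1))
    r.move_l(np.array(T.current_ee_pos())-q.apply([0,0,.07]),vel=.15); show("free")
E
python3 - <<'E'
from h import *
import cv2
swing("long",-.0012); release("long")
cv2.imwrite("pics/rel.png",cv2.resize(vision.snapshot("scene")[170:270,220:340,::-1],None,fx=5,fy=5))
for s in("_toe","_tail"): print([(np.round(d["at"],3),d["score"]) for d in models.mark_of("cassette_long"+s,"scene")][:2])
E
```

```text
swung 11.0 t 17.3 F [ 1.6  0.3 -1.7] p [0.4794 0.0764 0.0675]
free t 18.7 F [0.1 1.  0.9] p [0.4668 0.0776 0.1363]
[(array([ 0.608, -0.441, -0.   ]), 0.94), (array([0.429, 0.081, 0.009]), 0.9)]
[(array([0.566, 0.071, 0.031]), 0.72), (array([0.468, 0.278, 0.001]), 0.63)]
```

View pics/rel.png

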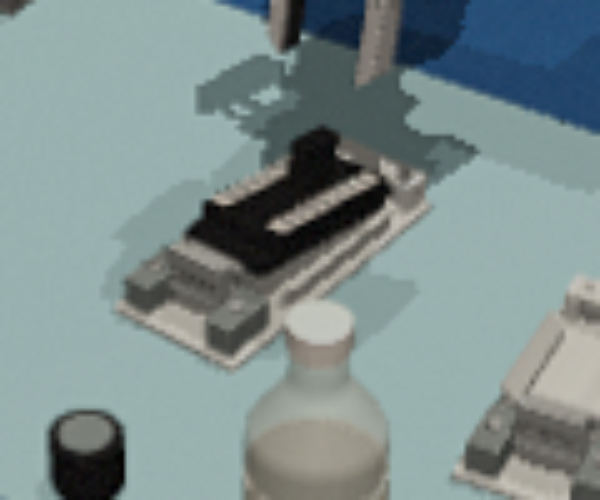

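The cassette rests as intended: toe under the lip (390,180) and tail on the latch ramp (225,240). Next I'll press on the flat top.

```bash
cat >> h.py <<'E'
def press(l,px):
    D=P["dock_"+l]; gripper_to(0,20); q=toolq(rotm(D[2])); p=np.array([*D[:2],0])+rotm(D[2]).apply([px,0,0])
    r.move_to(p+[0,0,.115],q)
    hit=r.move_l(p+[0,0,.025+.028-.004],vel=.025,guard=35); show("pressed",hit)
    r.move_l(p+[0,0,.12],vel=.15)
    for s,g in(("_toe",-L[l]),("_tail",L[l])):
        for c in("scene","top"):
            vision.snapshot(c); e=np.array([*D[:2],.006])+rotm(D[2]).apply([g,0,0])
            print(s,c,[(np.round(rotm(D[2]).inv().apply(d["at"]-e),4),round(d["score"],2)) for d in models.mark_of("cassette_"+l+s,c) if np.hypot(*(d["at"]-e)[:2])<.03])
    show("done")
E
python3 - <<'E'
from h import *
import cv2
press("long",.042)
cv2.imwrite("pics/pr.png",cv2.resize(vision.snapshot("scene")[170:270,220:340,::-1],None,fx=5,fy=5))
E
```

```text
pressed False t 22.9 F [-6.3 -0.8 29.7] p [0.5407 0.0708 0.053 ]
_toe scene [(array([-0.0019,  0.0032,  0.0047]), 0.68)]
_toe top [(array([-0.0038,  0.0027, -0.0008]), 0.65)]
_tail scene [(array([0.0001, 0.0024, 0.0016]), 0.75)]
_tail top [(array([-0.0015, -0.0016,  0.0005]), 0.5)]
done t 23.9 F [-0.4 -0.2 -0.6] p [0.5406 0.0708 0.1195]
```

View pics/pr.png

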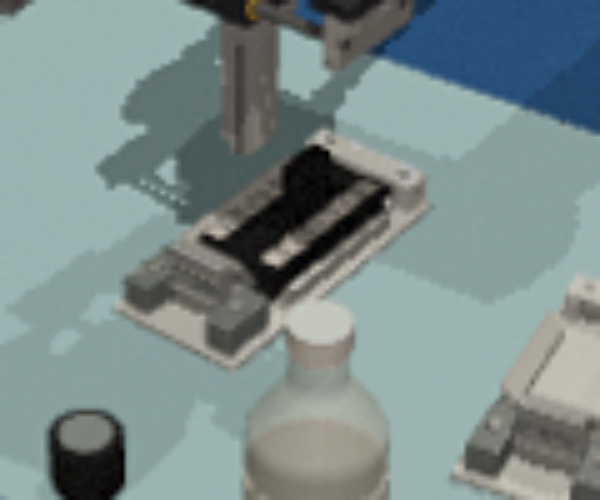

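The long cassette lies flat at (300,215). The fingertip bottomed at exactly z = 28 mm under 30 N, and the latch is forward over the ledge at about (215,262). Now the short one.

Run:
```python
from h import *
import cv2
l="short"; D=P["dock_"+l]
pick(l); show("lifted")
r.move_to(*tcp(D,l,.020,.07,21.5)); show("over")
vision.snapshot("scene")
for s in("_toe","_tail"): print(s,[(np.round(d["at"],3),d["score"]) for d in models.mark_of("cassette_short"+s,"scene")][:3])
print("expected toe",np.array([*D[:2],.076])+rotm(D[2]).apply([-.035,0,0]))
e=insert(l)
cv2.imwrite("pics/in2.png",cv2.resize(vision.snapshot("scene")[190:290,290:410,::-1],None,fx=5,fy=5))
```

```text
hit False
opening 0.013695458965720867 39.937148094177246
lifted t 28.7 F [-0.7  0.1 -3.5] p [ 0.4963 -0.3076  0.1489]
over t 30.8 F [-0.3  1.1 -2.9] p [0.5117 0.2796 0.1397]
_toe [(array([0.486, 0.279, 0.075]), 0.81), (array([0.538, 0.284, 0.097]), 0.36)]
_tail [(array([0.587, 0.288, 0.112]), 0.93), (array([0.486, 0.28 , 0.08 ]), 0.62)]
expected toe [0.48591617 0.27736508 0.076     ]
down hit False
low t 32.5 F [-1.   0.3 -3.8] p [0.512  0.2804 0.0714]
wall hit True offset (dock axes) [-0.0013  0.0003  0.0005]
in t 33.2 F [ 3.4 -0.8 -2.4] p [0.4914 0.2783 0.0715]
```

View pics/in2.png

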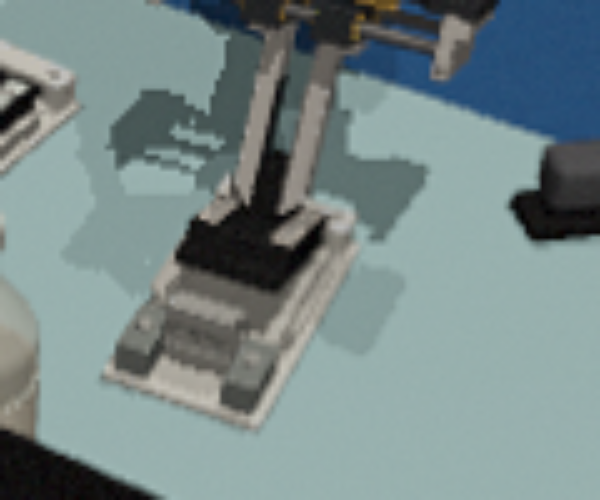

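The short cassette is held tilted with its tail at about (245,255). Its toe is under the lip, and wall contact came within 1.3 mm of the expected position. Next I'll swing, release and press.

Run:
```python
from h import *
import cv2
swing("short",-.0013,15); release("short")
vision.snapshot("scene")
for s in("_toe","_tail"): print(s,[(np.round(d["at"],3),round(d["score"],2)) for d in models.mark_of("cassette_short"+s,"scene")][:3])
press("short",.028)
cv2.imwrite("pics/pr2.png",cv2.resize(vision.snapshot("scene")[180:280,210:370,::-1],None,fx=5,fy=5))
```

```text
swung 15.0 t 34.0 F [ 3.1  0.3 -2.6] p [0.4978 0.2786 0.0671]
free t 35.3 F [ 0.3  0.1 -0.3] p [0.4799 0.2766 0.1348]
_toe [(array([0.466, 0.275, 0.005]), 0.88)]
_tail [(array([0.571, 0.287, 0.027]), 0.94)]
pressed False t 39.6 F [-6.  -2.7 25. ] p [0.5484 0.2845 0.0531]
_toe scene [(array([-0.0033,  0.0033, -0.0005]), 0.98)]
_toe top [(array([-0.0019, -0.0045,  0.0004]), 0.71)]
_tail scene [(array([-0.0015, -0.0013, -0.0055]), 0.66)]
_tail top [(array([-0.0015,  0.0004, -0.0011]), 0.76)]
done t 40.6 F [-0.7 -0.4  0.3] p [0.5483 0.2844 0.1194]
```

View pics/pr2.png

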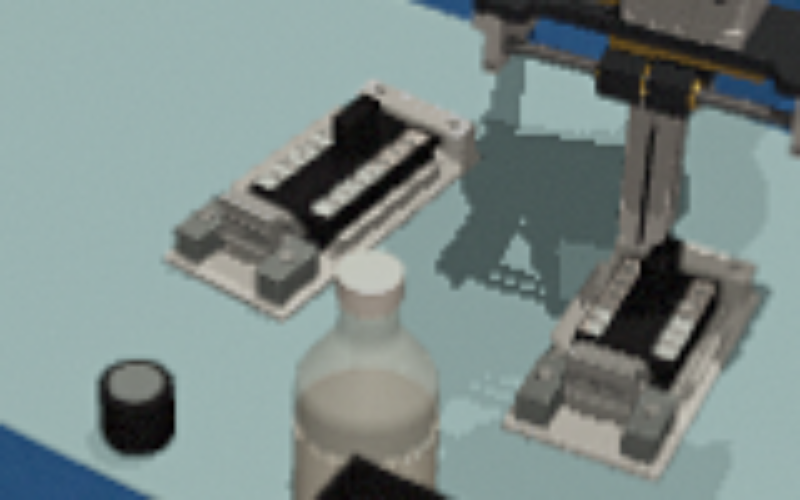

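Both cassettes lie flat, at (345,165) and (655,320), with both latches forward over the ledges. The short one bottomed at z = 28.1 mm under 25 N, and the gripper is clear.

```bash
python3 -c "
from h import *
print(r.sign_off()); show('end')"
```

```text
the job is handed in; nothing more can be done
None
the job is handed in; nothing more can be done
```

Both black cassettes are in their matching docks, lying flat with the latches forward by picture and press depth; I handed the job in after about 41 s of the 72 s, and no verdict was returned.

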